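Shift the bench shaker's range lever through its H gate

TASK

The bench shaker's ball-topped gear lever was left somewhere in the left-hand slot of its H-shaped gate, seen from the robot. Put the shaker in its fast range: work the lever through the cross slot to the right-hand slot and then away from the robot as far as it goes, and leave it there. Push the knob gently with the fingers instead of gripping it, feel for the cross slot without forcing the lever against the gate, and leave the glassware, the tube rack and the tray around it where they are.

Things in the scene. Friction and masses are not known exactly. Their poses are not given: they have to be found in the camera images.
- mixer: geared bench shaker, bolted down: white gearbox 200 x 220 x 130 mm with the lever on top; behind it, 110 to 330 mm behind the lever, a platform 142 mm high with bottles up to 247 mm high. Origin on the bench below the lever's pivot; its +x points away from the robot (forward for the lever), +y left, z up
- pivot (a point): the lever's pivot inside the gearbox, 50 mm above the mixer's origin, same axes. Both lever joints turn about it
- gate_mid (a point): middle of the 150 x 150 x 6 mm steel gate plate as designed, on its top, 86 mm above the pivot. Its H: two slots along x, centred 24 mm left and right, and one cross slot along y, all 18 mm wide. The plate is bolted on with play: the real cross slot lies up to 7 mm nearer or farther in x, new each time; it opens between -0.12 and +0.12 rad of lever_fore and must be felt
- knob (a point): centre of the lever's black ball knob, 48 mm across, 190 mm from the pivot along the rod; about 240 mm above the bench when the lever is upright, about 220 mm when it leans into a corner of the H. The rod below it is 14 mm thick. The lever stays where it is left; it takes about 2 N at the knob, plus friction on the gate's walls, to move it
- lever_fore (a joint): fore-and-aft lean of the lever in rad: 0 upright, positive away from the robot (+x of the mixer's frame); stops at -0.35 and +0.35, before the ends of the slots. Starts anywhere between -0.33 and +0.33
- lever_side (a joint): sideways lean of the lever in rad: positive to the left (+y of the mixer's frame). About +0.29 in the left-hand slot, where it starts, and about -0.29 in the right-hand slot
- jar: amber glass jar, 60 mm across, 90 mm high, loose on the shaker's platform; origin under its centre. Leave it alone
- beaker: open glass beaker, 80 mm across, 100 mm high, left of the gearbox; origin under its centre. Leave it alone
- flask: conical glass flask, 90 mm across its foot, 140 mm high, right of the gearbox; origin under its centre. Leave it alone
- tube_rack: white rack 220 x 70 mm with glass test tubes, 118 mm high; origin under its centre. Leave it alone
- tray: open grey tray 200 x 130 x 50 mm; origin under its centre. Leave it alone

How it is judged:
On the way:
1. the lever has crossed to the right-hand slot (lever_side below -0.2) and is not yet far forward (lever_fore below 0.2) (value of joint lever_side below -0.2 rad and value of joint lever_fore below 0.2 rad).
At the end, for the whole second after the job is handed in: the lever rests in the right-hand slot (lever_side below -0.2), pushed away from the robot to its stop (lever_fore above 0.31, stop at 0.35), and every bystander is within 30 mm of where it was (value of joint lever_side below -0.2 rad and value of joint lever_fore above 0.31 rad and velocity of joint lever_fore between -0.05 and 0.05 rad/s and not (distance of jar from where it was at the start of the episode above 0.03 m) and not (distance of beaker from where it was at the start of the episode above 0.03 m) and not (distance of flask from where it was at the start of the episode above 0.03 m) and not (distance of tube_rack from where it was at the start of the episode above 0.03 m) and not (distance of tray from where it was at the start of the episode above 0.03 m)); the robot touches nothing.
It fails at once if the lever or the shaker is forced or gripped: more than 40 N between the fingers and the shaker with its lever (contact force between the fingers and mixer above 40 N).
It fails at once if a bystander is shifted by more than 30 mm (distance of any of jar, beaker, flask, tube_rack, tray from where it was at the start of the episode above 0.03 m).
It also fails if it takes over 64 s, if anything falls off the work surface, if the arm or the gripper's body presses on something with over 40 N, if the wrist force passes 120 N, or if a joint passes its speed limit or range.

ROBOT

A 7-joint arm with a two-finger parallel gripper is mounted at the origin on the work surface. World frame = base frame: x ahead of the robot, y to its left, z up, the work surface at z = 0. Lengths are in m, angles in rad, forces in N, time in s.
With the tool pointing down it reaches from about 0.425 to 0.925 m from the base axis. Payload 6.8 kg.
Tool frame: the origin (TCP) lies on the centre line of the jaws, within the pads' length; the fingertips stand 25 mm ahead of it and the grasp point (between the pads) lies 6 mm ahead of it; z points along the fingers, y is the direction in which the jaws open and shut (so a half turn about z gives the same grasp; the last joint's range is limited). The gripper opens to 85 mm and grips with 20 to 120 N. Pads are 22 mm wide; open, the fingers measure 114 mm over their backs; the gripper's body (76 mm by 85 mm) begins 54 mm behind the grasp point. The pads swing forward as they close: fully open they stand 13 mm farther back than shut.
Start: joints at [1.04, 0.477, 0.022, 1.555, -0.011, 1.109, -0.083], TCP at [0.277, -0.616, 0.256] pointing down, gripper open.
Joint ranges: [-2.96, 2.96], [-0.34, 2.1], [-1.41, 1.46], [0.24, 2.44], [-1.37, 4.51], [0.17, 1.92], [-2.96, 2.96]. Speed limits (rad/s): [2.39, 2.39, 3.14, 3.14, 3.14, 3.14, 3.14].

INTERFACE

Orientations are given as a unit quaternion [w, x, y, z].
In Python, from station import status, cams, order, models gives the robot as it stands.
- The arm moves only by the tool move_arm, never from a script. Its argument "steps" is one flat list of numbers, 7 for each row, row after row: the gripper's target within -1 to 1 (fully open at 1, half-way at 0, shut at -1), then the shift along the world's x, y, z in cm, then the turn, a rotation vector about the world's x, y, z in degrees. A call has 1 to 8 rows; each row shifts and turns the commanded pose from where the row before left it; what a row does not reach is not made up. A row lasts 1/10 s, in which the tool goes at most 50 mm and 8.59 degrees, less where a joint would pass 70% of its speed; a pose out of reach is approached as far as the arm can. A call with a gripper value outside its range is refused whole. The fingers move at their own pace and stop on an object; "newtons" is the grip in N (left out, the last holds). Time passes only in rows, so rows that do not move let the fingers close. It gives the time, the measured TCP pose, the force and the opening at its end, in the units of the state.
- status.get_obs(): the state, without advancing time (a new reading comes with each control period).
- cams.read_camera(name): name is "scene" or "top" or "wrist"; returns a dict with "pixels" (420x560x3 uint8, red, green, blue), "mtx" (3x3 intrinsics, pixels), "dist_coeffs" ([k1, k2, p1, p2, k3] as OpenCV has them; the pictures are not rectified), "T" (4x4, takes a point from camera to world coordinates); the wrist camera has in their place "T_tool_cam" (4x4, takes a point from camera to tool coordinates, whose origin is the TCP and whose axes are the flange's). Camera axes: x right, y down, z forward; pixel columns grow to the right and rows downward; lengths in m; the calibration is good to about 2 mm. A picture is of the moment at which its call begins: read the wrist's pose just before it. There is no depth.
- order.hand_in(): hands the job in, once; it reports no verdict.
Trained networks look in the newest picture that a camera, given by its name, has taken for a name from the list of things; names that differ only in an ending like _2 or _b are one class to them, and where a whole thing is asked for, a point or a joint stands for the part that bears it (a point fixed in the world has none). Each returns a list of dicts, best first, with "score" (0 to 1); they miss things now and then, are a little off and sometimes report something else, mostly with a low value. They report only what shows in the picture. A call takes as long as a camera call.
- models.silhouettes(camera, query): "region" (420x560 bool, what is visible of it) and "box" ([centre column, centre row, width, height] in pixels, round what is visible of it).
- models.place_of(camera, query): "position" ([row, column] in pixels: a listed point, or the origin of a listed thing).
The state is a dict: "t": time; "q": joint angles; "joint_vel": joint speeds; "joint_torque": joint torques, N m; "eef_pos": TCP position; "tool_rot": TCP orientation; "contact_force": force on the tool from outside, world axes, zero at the start; "torque": the same for the moment, N m; "gripper_width": opening from 0.0 (shut) to 1.0 (fully open).
Only numpy, scipy, OpenCV 4.12 (cv2) and the standard library are available. Lean on these libraries where they do the work, as an engineer would, in place of code of your own. Each camera call takes 0.05 s, during which the arm holds its last target.

## Working session

There is one attempt and no reset: what is moved stays moved. The work goes in short steps, Python scripts to look and compute and a tool call to move; the robot and the scene stay as the last step left them, time stands still between calls to the robot, and variables do not carry over. Pictures are saved under pics/ and viewed, and the job is handed in when it is done.

Besides the shell and the picture viewer there is one more tool, called as name(argument=value, ...) on one line, values as JSON. move_arm: Moves the arm, as the interface text tells. Its arguments: {"type":"object","properties":{"steps":{"type":"array"},"newtons":{"type":"number"}},"required":["steps"]}

```bash
mkdir -p pics; cat > h.py <<'E'
import numpy as np, cv2
from station import status, cams, order, models
def ray(c,px): # px=(col,row)
    u=cv2.undistortPoints(np.array([[px]],float),np.array(c["mtx"]),np.array(c["dist_coeffs"]))[0,0]
    T=np.array(c["T"]); d=T[:3,:3]@np.array([u[0],u[1],1]); return T[:3,3],d/np.linalg.norm(d)
def tri(rs):
    A=np.zeros((3,3));b=np.zeros(3)
    for o,d in rs:
        P=np.eye(3)-np.outer(d,d);A+=P;b+=P@o
    p=np.linalg.solve(A,b); return p,[np.linalg.norm((np.eye(3)-np.outer(d,d))@(p-o)) for o,d in rs]
def proj(c,p):
    T=np.linalg.inv(np.array(c["T"]));r,_=cv2.Rodrigues(T[:3,:3])
    return cv2.projectPoints(np.array([p],float),r,T[:3,3],np.array(c["mtx"]),np.array(c["dist_coeffs"]))[0][0,0]
def save(c,n): cv2.imwrite("pics/"+n,c["pixels"][:,:,::-1])
E
python3 - <<'E'
from h import *
o=status.get_obs();print(o["t"],o["eef_pos"],o["tool_rot"],o["contact_force"])
for n in ("scene","top"):
    c=cams.read_camera(n);save(c,n+"0.png")
    print(n,np.round(c["T"],3).tolist())
    for q in ("knob","pivot","gate_mid","mixer","jar","beaker","flask","tube_rack","tray"):
        r=models.place_of(n,q);print(q,[(np.round(x["position"],1).tolist(),round(x["score"],2)) for x in r[:2]])
    r=models.silhouettes(n,"knob");print([(x["box"],x["score"],x["region"].sum()) for x in r[:2]])
print(status.get_obs()["t"])
E
```

```text
0.0 [ 0.27672043 -0.61507493  0.25531976] [-8.82395120e-04  9.77737423e-01  2.09830129e-01 -2.65080278e-04] [-0.2367324   0.36721103 -0.43072932]
scene [[0.939, 0.21, -0.272, 0.996], [0.344, -0.579, 0.739, -1.097], [-0.002, -0.788, -0.616, 1.05], [0.0, 0.0, 0.0, 1.0]]
knob [([177.5, 283.7], 0.52)]
pivot [([222.4, 274.2], 0.65)]
gate_mid [([207.5, 274.0], 0.71)]
mixer [([230.4, 268.7], 0.89)]
jar [([207.5, 308.9], 0.86), ([177.3, 283.8], 0.46)]
beaker []
flask [([265.9, 252.4], 0.92)]
tube_rack [([173.0, 290.4], 0.65)]
tray [([175.8, 284.9], 0.66), ([350.7, 200.8], 0.64)]
[([284.5, 190.0, 14.3, 33.8], 0.63, np.int64(232))]
top [[0.028, -0.985, 0.168, 0.419], [-0.999, -0.03, -0.009, -0.024], [0.014, -0.168, -0.986, 1.359], [0.0, 0.0, 0.0, 1.0]]
knob [([219.5, 245.5], 0.59), ([228.7, 216.7], 0.32)]
pivot [([220.5, 248.8], 0.31)]
gate_mid [([230.0, 268.9], 0.68)]
mixer [([247.1, 134.6], 0.68), ([238.2, 270.5], 0.61)]
jar [([185.7, 257.8], 0.93)]
beaker [([229.0, 214.2], 0.84)]
flask [([233.9, 321.4], 0.68)]
tube_rack [([248.4, 138.3], 0.73), ([234.2, 270.6], 0.27)]
tray [([244.4, 432.5], 0.93)]
[([252.8, 221.8, 31.5, 21.5], 0.73, np.int64(309)), ([265.5, 198.8, 79.7, 140.4], 0.24, np.int64(7022))]
1.1
```

```bash
python3 - <<'E'
import cv2
for n in("scene","top"):
    i=cv2.imread(f"pics/{n}0.png")
    x,y=(180,100)if n=="scene" else (160,120)
    cv2.imwrite(f"pics/{n}0c.png",cv2.resize(i[y:y+150,x:x+200],None,fx=4,fy=4,interpolation=cv2.INTER_CUBIC))
E
```

```text
(no output)
```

View pics/scene0.png

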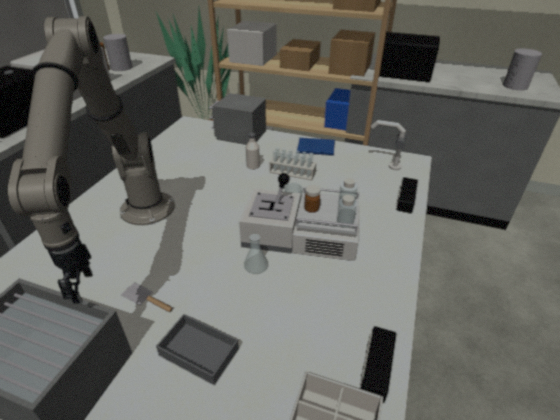

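View pics/top0.png

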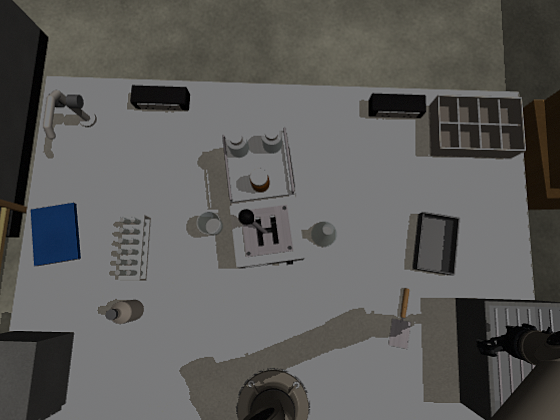

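```bash
sleep 0
```

```text
(no output)
```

View pics/scene0c.png

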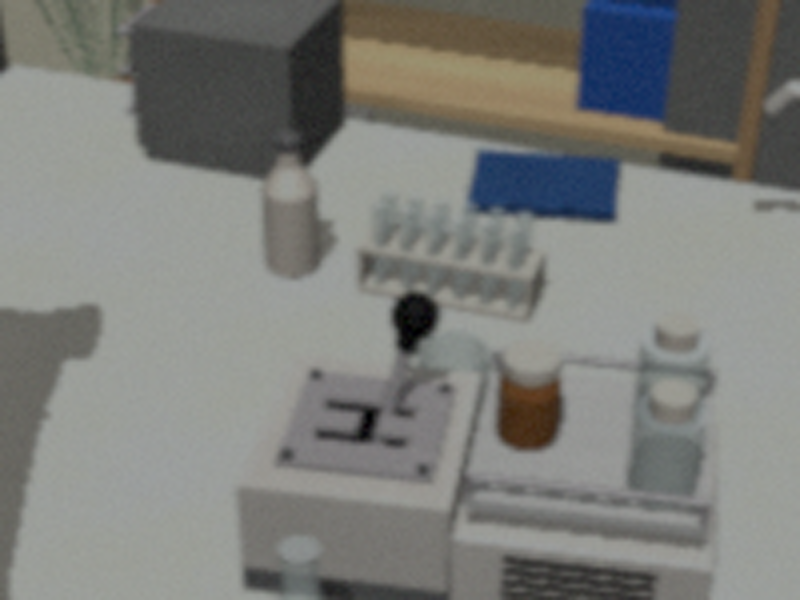

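View pics/top0c.png

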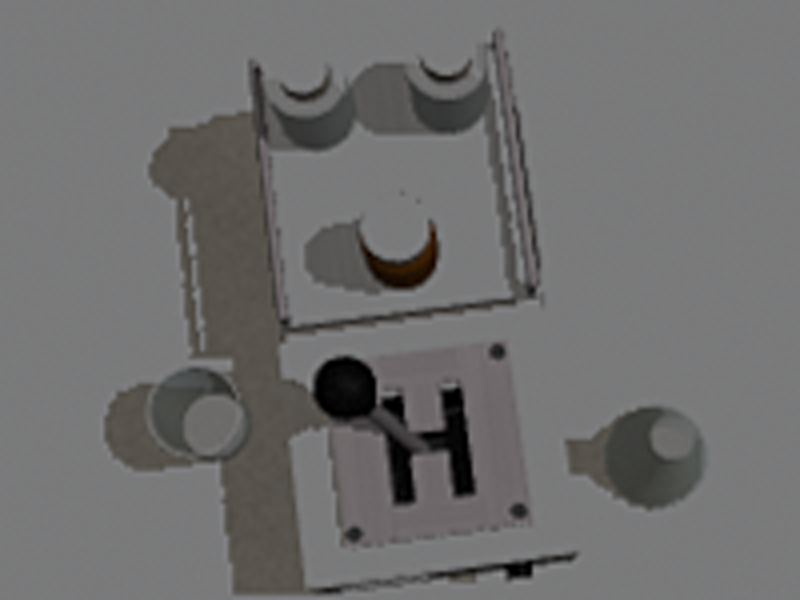

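```bash
python3 - <<'E'
from h import *
t=cams.read_camera("top");s=cams.read_camera("scene")
T=lambda x,y:ray(t,(x/4+160-.375,y/4+120-.375))
S=lambda x,y:ray(s,(x/4+180-.375,y/4+100-.375))
def pl(r,z): o,d=r; return (o+d*(z-o[2])/d[2]).round(4)
k,e=tri([T(345,387),S(415,315)]);print("knob",k,e)
print("screws top",[pl(T(*p),.136) for p in((498,350),(354,533),(519,510))])
print("screws scene",[pl(S(*p),.136) for p in((316,375),(446,389),(423,469),(286,455))])
print("slots top L near, R near, R far, crossbar",[pl(T(*p),.136) for p in((404,500),(464,492),(450,390),(432,438))])
print("platform front corners",[pl(T(*p),.142) for p in((286,330),(538,297))])
print("slots scene",[pl(S(*p),.136) for p in((330,405),(318,434),(405,442),(369,424))])
for n,c in(("top",t),("scene",s)):
    for q,z in (("beaker",0),("flask",0),("jar",.142),("tube_rack",0),("tray",0)):
        for x in models.place_of(n,q)[:1]: print(n,q,x["score"],pl(ray(c,x["position"][::-1]),z))
E
```

```text
knob [0.59613139 0.09514479 0.23166822] [np.float64(0.0009261486119852157), np.float64(0.0009261486119852852)]
screws top [array([ 0.6462, -0.0165,  0.136 ]), array([0.4952, 0.093 , 0.136 ]), array([ 0.5173, -0.0372,  0.136 ])]
screws scene [array([0.4909, 0.0956, 0.136 ]), array([0.6214, 0.1173, 0.136 ]), array([ 0.6409, -0.0109,  0.136 ]), array([ 0.5129, -0.035 ,  0.136 ])]
slots top L near, R near, R far, crossbar [array([0.5226, 0.0545, 0.136 ]), array([0.5303, 0.007 , 0.136 ]), array([0.6123, 0.0212, 0.136 ]), array([0.5729, 0.0342, 0.136 ])]
platform front corners [array([0.6562, 0.1548, 0.142 ]), array([ 0.6898, -0.0476,  0.142 ])]
slots scene [array([0.5228, 0.053 , 0.136 ]), array([0.5292, 0.0055, 0.136 ]), array([0.6116, 0.0221, 0.136 ]), array([0.5695, 0.0371, 0.136 ])]
top beaker 0.89 [0.591  0.2258 0.    ]
top flask 0.62 [ 0.5843 -0.1687  0.    ]
top jar 0.84 [0.7183 0.0717 0.142 ]
top tube_rack 0.65 [0.507  0.4977 0.    ]
top tray 0.68 [ 0.5474 -0.5482  0.    ]
scene beaker 0.68 [0.493 0.202 0.   ]
scene flask 0.73 [ 0.5763 -0.1566  0.    ]
scene jar 0.7 [0.7158 0.0584 0.142 ]
scene tube_rack 0.88 [0.5083 0.4951 0.    ]
scene tray 0.85 [ 0.5624 -0.5505  0.    ]
```

move_arm(steps=[-1,0,0,4,0,0,0,-1,1,2,4,0,0,4,-1,2,4,1,0,0,4,-1,2,4.2,0,0,0,4,-1,2,4.2,0,0,0,4,-1,2,4.2,0,0,0,4,-1,2,4.2,0,0,0,4,-1,2,4.2,0,0,0,4])

```text
t: 2.5
eef_pos: [0.4075, -0.3438, 0.3466]
tool_rot: [0.0, 0.897, 0.441, 0.0]
contact_force: [1.4, 0.4, -1.1]
gripper_width: -0.003
```

move_arm(steps=[-1,2,4.2,0,0,0,0,-1,2,4.2,0,0,0,0,-1,2,4.2,0,0,0,0,-1,2,4.2,0,0,0,0,-1,2,4.2,0,0,0,0,-1,2,4.2,0,0,0,0,-1,2,4.2,0,0,0,0,-1,2,4.2,0,0,0,0])

```text
t: 3.3
eef_pos: [0.5675, -0.008, 0.3466]
tool_rot: [0.0, 0.898, 0.44, 0.0]
contact_force: [1.5, -0.4, 0.3]
gripper_width: -0.0
```

move_arm(steps=[-1,1.5,3.8,0,0,0,2,-1,1.5,3.8,0,0,0,0,-1,1.5,3.8,0,0,0,0,-1,1.7,3.6,0,0,0,0,-1,0,0,-2,0,0,0,-1,0,0,0,0,0,0])

```text
t: 3.9
eef_pos: [0.6278, 0.1413, 0.3235]
tool_rot: [-0.001, 0.89, 0.457, -0.002]
contact_force: [-0.5, -1.0, -0.4]
gripper_width: -0.002
```

```bash
python3 - <<'E'
from h import *
o=status.get_obs();print(o["eef_pos"],o["contact_force"])
big=[]
for n in("scene","top"):
    c=cams.read_camera(n);i=c["pixels"]
    p=proj(c,o["eef_pos"]+np.array([0,0,-.025])).round().astype(int);print(n,p)
    x,y=(200,110)if n=="scene" else (190,150)
    b=cv2.resize(i[y:y+120,x:x+120],None,fx=3.3,fy=3.3,interpolation=cv2.INTER_CUBIC)
    cv2.circle(b,(int((p[0]-x)*3.3),int((p[1]-y)*3.3)),4,(255,0,0),1);big.append(b)
cv2.imwrite("pics/a1.png",np.hstack(big)[:,:,::-1])
E
```

```text
[0.62783356 0.14128364 0.32352646] [-0.53128713 -0.98114652 -0.41016777]
scene [296 159]
top [228 201]
```

View pics/a1.png

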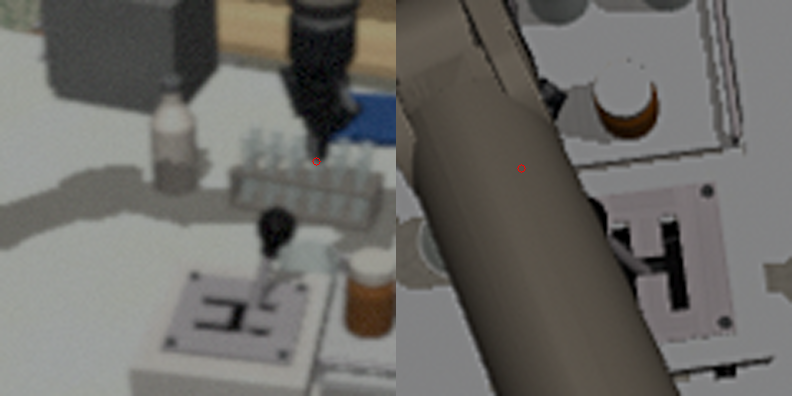

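The scene view shows the fingertips at crop (316,157), matching the projection. They are clear of the knob at (275,228). I'll descend next.

move_arm(steps=[-1,0,0,-2.5,0,0,0,-1,0,0,-2.5,0,0,0,-1,0,0,-2.5,0,0,0,-1,0,0,-1.3,0,0,0,-1,0,0,0,0,0,0,-1,0,0,0,0,0,0])

```text
t: 4.6
eef_pos: [0.6296, 0.1401, 0.2397]
tool_rot: [0.0, 0.89, 0.455, 0.001]
contact_force: [-0.3, -0.8, 0.5]
gripper_width: 0.001
```

move_arm(steps=[-1,-0.3,-0.4,-0.4,0,0,0,-1,-0.3,-0.4,0,0,0,0,-1,-0.2,-0.3,0,0,0,0,-1,0,0,0,0,0,0])

```text
t: 5.0
eef_pos: [0.6209, 0.1286, 0.2348]
tool_rot: [0.0, 0.89, 0.455, 0.0]
contact_force: [-0.1, -0.8, 0.2]
gripper_width: 0.004
```

move_arm(steps=[-1,-0.15,-0.2,0,0,0,0,-1,-0.15,-0.2,0,0,0,0,-1,0,0,0,0,0,0])

```text
t: 5.3
eef_pos: [0.6178, 0.1251, 0.2343]
tool_rot: [0.0, 0.89, 0.456, -0.0]
contact_force: [0.4, -0.3, 0.8]
gripper_width: 0.001
```

move_arm(steps=[-1,-0.15,-0.15,0,0,0,0,-1,-0.15,-0.15,0,0,0,0])

```text
t: 5.5
eef_pos: [0.6152, 0.1229, 0.2345]
tool_rot: [-0.0, 0.89, 0.456, 0.001]
contact_force: [1.8, 1.4, 2.1]
gripper_width: -0.0
```

move_arm(steps=[-1,-0.2,-0.05,0,0,0,0,-1,-0.2,-0.05,0,0,0,0])

```text
t: 5.7
eef_pos: [0.6118, 0.1225, 0.2352]
tool_rot: [-0.0, 0.89, 0.456, 0.002]
contact_force: [2.4, 2.4, 2.5]
gripper_width: 0.001
```

move_arm(steps=[-1,-0.2,-0.03,0,0,0,0,-1,-0.2,-0.03,0,0,0,0,-1,-0.2,-0.03,0,0,0,0])

```text
t: 6.0
eef_pos: [0.6051, 0.1212, 0.2347]
tool_rot: [-0.0, 0.89, 0.456, 0.001]
contact_force: [3.2, 3.6, 3.8]
gripper_width: -0.0
```

move_arm(steps=[-1,-0.2,-0.03,0,0,0,0,-1,-0.2,-0.03,0,0,0,0,-1,-0.2,-0.03,0,0,0,0])

```text
t: 6.3
eef_pos: [0.5988, 0.12, 0.2344]
tool_rot: [-0.0, 0.89, 0.456, 0.0]
contact_force: [2.1, 4.8, 4.0]
gripper_width: 0.001
```

```bash
cat > look.py <<'E'
from h import *
import sys
o=status.get_obs();print(o["t"],o["eef_pos"],o["contact_force"])
c=cams.read_camera("scene");i=c["pixels"]
x,y=225,130
b=cv2.resize(i[y:y+100,x:x+130],None,fx=6,fy=6,interpolation=cv2.INTER_CUBIC)
cv2.imwrite("pics/"+sys.argv[1],b[:,:,::-1])
r=models.silhouettes("scene","knob")
for s in r[:1]:print(s["box"],s["score"])
E
python3 look.py b1.png
```

```text
6.3 [0.59878847 0.12003689 0.23443263] [2.12084476 4.75648843 4.00499439]
[281.1, 180.7, 8.9, 20.0] 0.52
```

View pics/b1.png

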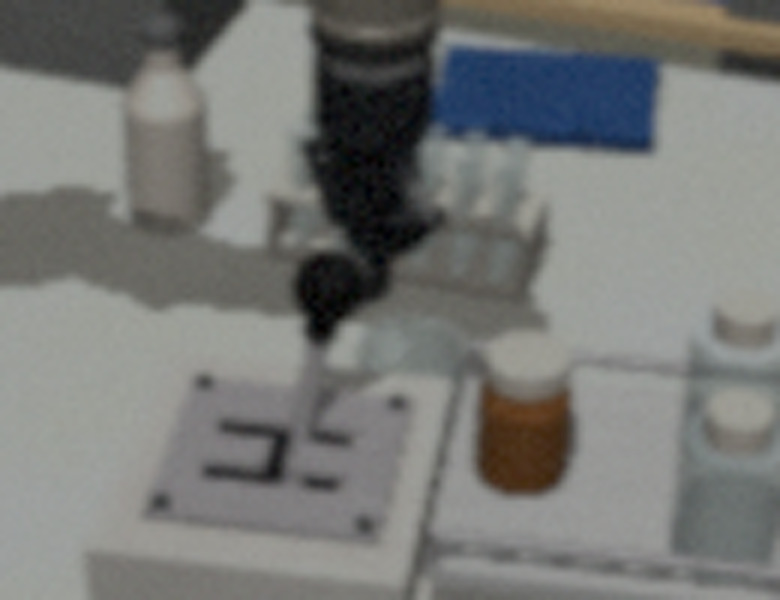

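The knob, at crop (329,286), follows the finger. The rod, at (308,420), is still just forward of the cross slot at (278,450), so I'll keep going.

move_arm(steps=[-1,-0.2,-0.05,0,0,0,0,-1,-0.2,-0.05,0,0,0,0,-1,-0.2,-0.05,0,0,0,0])

```text
t: 6.7
eef_pos: [0.5929, 0.1185, 0.2344]
tool_rot: [-0.0, 0.89, 0.456, 0.0]
contact_force: [2.5, 3.8, 3.5]
gripper_width: 0.0
```

move_arm(steps=[-1,-0.2,-0.05,0,0,0,0,-1,-0.2,-0.05,0,0,0,0])

```text
t: 6.9
eef_pos: [0.5888, 0.1173, 0.2343]
tool_rot: [-0.0, 0.89, 0.456, 0.0]
contact_force: [1.2, 5.0, 3.2]
gripper_width: -0.001
```

move_arm(steps=[-1,-0.2,-0.05,0,0,0,0,-1,-0.2,-0.05,0,0,0,0])

```text
t: 7.1
eef_pos: [0.5848, 0.1161, 0.2343]
tool_rot: [-0.0, 0.89, 0.456, -0.0]
contact_force: [1.4, 4.3, 2.1]
gripper_width: -0.002
```

```bash
python3 look.py b2.png
```

```text
7.1 [0.58475153 0.11609202 0.23427092] [1.44628562 4.34604784 2.14596808]
[276.2, 190.3, 14.9, 41.2] 0.8
```

View pics/b2.png

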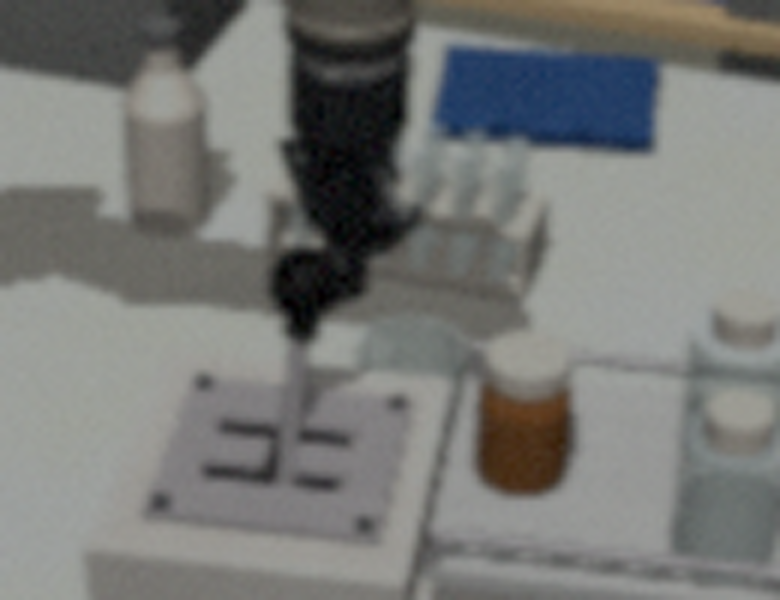

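The rod now lines up with the cross slot, visible down to about (285,480). I'll try pushing sideways.

move_arm(steps=[-1,-0.1,-0.2,0,0,0,0,-1,-0.1,-0.2,0,0,0,0])

```text
t: 7.4
eef_pos: [0.5829, 0.1121, 0.2343]
tool_rot: [-0.0, 0.89, 0.456, -0.0]
contact_force: [1.6, 5.0, 1.8]
gripper_width: -0.002
```

move_arm(steps=[-1,-0.1,-0.2,0,0,0,0,-1,-0.1,-0.2,0,0,0,0])

```text
t: 7.6
eef_pos: [0.5809, 0.1078, 0.2342]
tool_rot: [0.0, 0.89, 0.456, -0.0]
contact_force: [2.2, 3.1, 3.4]
gripper_width: -0.003
```

Force isn't rising, so the lever is moving sideways. I'll continue.

move_arm(steps=[-1,0,-0.3,0,0,0,0,-1,0,-0.3,0,0,0,0])

```text
t: 7.8
eef_pos: [0.5811, 0.102, 0.2344]
tool_rot: [-0.0, 0.89, 0.456, 0.0]
contact_force: [3.2, 5.5, 4.6]
gripper_width: 0.002
```

move_arm(steps=[-1,0,-0.3,0,0,0,0,-1,0,-0.3,0,0,0,0])

```text
t: 8.0
eef_pos: [0.5823, 0.0976, 0.2355]
tool_rot: [-0.0, 0.89, 0.456, 0.002]
contact_force: [5.8, 9.4, 6.1]
gripper_width: -0.004
```

```bash
python3 look.py b3.png
```

```text
8.0 [0.58233219 0.09760327 0.23547225] [5.81109726 9.40922434 6.08385496]
[272.4, 191.6, 11.5, 38.9] 0.47
```

View pics/b3.png

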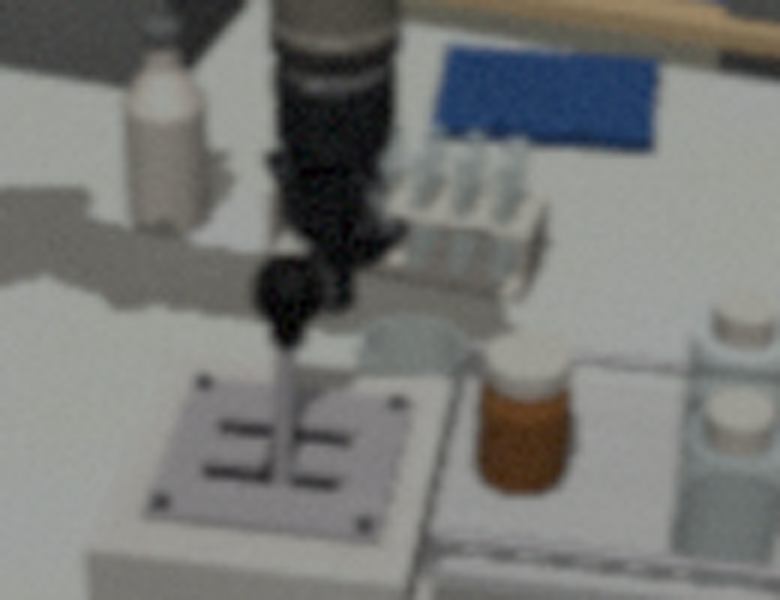

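```bash
cat > kn.py <<'E'
from h import *
import sys
c=cams.read_camera("scene")
yaw=.163;P=np.array([.567,.039,.05])
def kn(px):
    o,d=ray(c,px); v=o-P; b=v@d; q=b*b-(v@v-.19**2); t=-b-np.sqrt(max(q,0)); k=o+t*d
    r=k-P; x=np.cos(yaw)*r[0]+np.sin(yaw)*r[1]; y=-np.sin(yaw)*r[0]+np.cos(yaw)*r[1]
    return k.round(4),"mix",round(x,4),round(y,4),"fore %.3f side %.3f"%(np.arctan2(x,r[2]),np.arctan2(y,r[2]))
if __name__=="__main__":
    a=sys.argv[1:]
    for i in range(0,len(a),2): print(kn((float(a[i]),float(a[i+1]))))
E
python3 kn.py 283.8 178.8 279.8 177.7 275.3 177.5 273.3 177.8
```

```text
(array([0.5964, 0.0967, 0.2286]), 'mix', np.float64(0.0384), np.float64(0.0521), 'fore 0.212 side 0.284')
(array([0.5807, 0.0954, 0.2309]), 'mix', np.float64(0.0226), np.float64(0.0534), 'fore 0.125 side 0.287')
(array([0.5657, 0.0864, 0.234 ]), 'mix', np.float64(0.0064), np.float64(0.047), 'fore 0.035 side 0.250')
(array([0.56  , 0.0797, 0.2354]), 'mix', np.float64(-0.0003), np.float64(0.0413), 'fore -0.001 side 0.219')
```

The image fix gives fore ≈ 0.00 and side ≈ 0.22, so the lever has entered the cross slot. The finger is pressing partly on the near wall, so I'll reposition to push from the left side only.

move_arm(steps=[-1,0,1.2,0,0,0,8,-1,0,1.4,0,0,0,8,-1,0,0.5,0,0,0,8,-1,-1.5,0,0,0,0,8,-1,-1.4,0,0,0,0,8,-1,0,0,0,0,0,4])

```text
t: 8.75
eef_pos: [0.5493, 0.1249, 0.2329]
tool_rot: [-0.0, 0.653, 0.757, -0.003]
contact_force: [0.0, 0.0, -0.4]
gripper_width: 0.004
```

```bash
python3 look.py b4.png
```

```text
8.75 [0.54931626 0.12492958 0.23287925] [ 0.04532298  0.03565239 -0.4397731 ]
[273.9, 193.9, 10.9, 39.9] 0.6
```

View pics/b4.png

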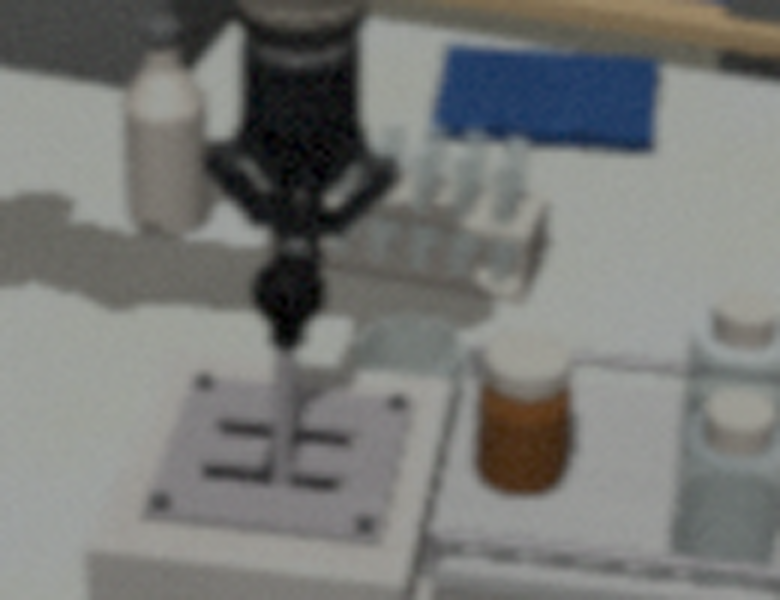

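The finger is now directly left of the knob, at crop (290,290), with the force near zero. I'll push right along the cross slot.

move_arm(steps=[-1,0.1,-0.3,0,0,0,0,-1,0.1,-0.3,0,0,0,0,-1,0.1,-0.3,0,0,0,0,-1,0.05,-0.3,0,0,0,0])

```text
t: 9.25
eef_pos: [0.5557, 0.1146, 0.2342]
tool_rot: [0.0, 0.655, 0.756, -0.0]
contact_force: [-0.3, -0.8, 0.9]
gripper_width: -0.001
```

move_arm(steps=[-1,0.05,-0.3,0,0,0,0,-1,0.05,-0.3,0,0,0,0])

```text
t: 9.45
eef_pos: [0.5565, 0.1089, 0.2343]
tool_rot: [0.0, 0.655, 0.756, -0.0]
contact_force: [0.2, -0.4, 0.5]
gripper_width: 0.001
```

move_arm(steps=[-1,0.05,-0.3,0,0,0,0,-1,0.05,-0.3,0,0,0,0])

```text
t: 9.65
eef_pos: [0.5576, 0.1035, 0.2346]
tool_rot: [-0.0, 0.654, 0.756, 0.001]
contact_force: [-1.2, 3.5, 3.1]
gripper_width: 0.001
```

move_arm(steps=[-1,0.05,-0.3,0,0,0,0,-1,0.05,-0.3,0,0,0,0,-1,0.05,-0.3,0,0,0,0])

```text
t: 9.95
eef_pos: [0.5591, 0.0946, 0.2346]
tool_rot: [0.0, 0.654, 0.756, 0.0]
contact_force: [-0.7, 3.8, 2.4]
gripper_width: -0.0
```

move_arm(steps=[-1,0.05,-0.3,0,0,0,0,-1,0.05,-0.3,0,0,0,0,-1,0.05,-0.3,0,0,0,0])

```text
t: 10.25
eef_pos: [0.5605, 0.0849, 0.2343]
tool_rot: [0.0, 0.655, 0.756, 0.0]
contact_force: [-0.5, 3.4, 2.7]
gripper_width: -0.003
```

move_arm(steps=[-1,0.05,-0.3,0,0,0,0,-1,0.05,-0.3,0,0,0,0,-1,0.05,-0.3,0,0,0,0])

```text
t: 10.55
eef_pos: [0.562, 0.0758, 0.2342]
tool_rot: [-0.0, 0.655, 0.756, -0.0]
contact_force: [0.2, 3.2, 2.6]
gripper_width: -0.004
```

move_arm(steps=[-1,0.05,-0.3,0,0,0,0,-1,0.05,-0.3,0,0,0,0,-1,0.05,-0.3,0,0,0,0,-1,0.05,-0.3,0,0,0,0,-1,0.05,-0.3,0,0,0,0,-1,0.05,-0.3,0,0,0,0])

```text
t: 11.15
eef_pos: [0.565, 0.0578, 0.2343]
tool_rot: [-0.0, 0.655, 0.756, -0.0]
contact_force: [-0.0, 3.0, 1.9]
gripper_width: -0.002
```

move_arm(steps=[-1,0.05,-0.3,0,0,0,0,-1,0.05,-0.3,0,0,0,0,-1,0.05,-0.3,0,0,0,0,-1,0.05,-0.3,0,0,0,0,-1,0.05,-0.3,0,0,0,0])

```text
t: 11.65
eef_pos: [0.5675, 0.0428, 0.2342]
tool_rot: [-0.0, 0.655, 0.756, -0.0]
contact_force: [0.3, 2.4, 1.1]
gripper_width: -0.001
```

move_arm(steps=[-1,0.05,-0.3,0,0,0,0,-1,0.05,-0.3,0,0,0,0,-1,0.05,-0.3,0,0,0,0])

```text
t: 11.95
eef_pos: [0.5687, 0.0337, 0.2339]
tool_rot: [-0.0, 0.655, 0.756, -0.0]
contact_force: [-0.9, 1.9, -0.2]
gripper_width: -0.001
```

move_arm(steps=[-1,0.05,-0.3,0,0,0,0,-1,0.05,-0.3,0,0,0,0])

```text
t: 12.15
eef_pos: [0.5697, 0.0278, 0.234]
tool_rot: [-0.0, 0.655, 0.756, -0.0]
contact_force: [0.4, 1.6, -1.3]
gripper_width: 0.001
```

```bash
python3 look.py b5.png
```

```text
12.15 [0.56971668 0.02776695 0.23396088] [ 0.41149481  1.63993417 -1.30329116]
[270.1, 196.6, 13.5, 32.0] 0.64
```

View pics/b5.png

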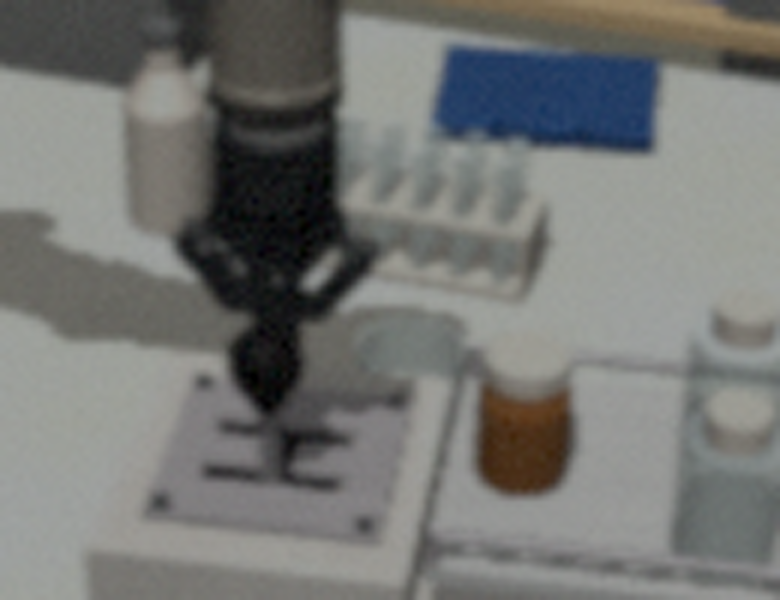

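The knob is at crop (264,366) and the rod at (275,455) is leaning right. I'll go on until the wall is felt.

move_arm(steps=[-1,0.05,-0.3,0,0,0,0,-1,0.05,-0.3,0,0,0,0])

```text
t: 12.45
eef_pos: [0.5709, 0.0222, 0.2343]
tool_rot: [-0.0, 0.654, 0.756, -0.0]
contact_force: [-0.2, 1.8, -1.2]
gripper_width: 0.002
```

move_arm(steps=[-1,0.05,-0.3,0,0,0,0,-1,0.05,-0.3,0,0,0,0])

```text
t: 12.65
eef_pos: [0.572, 0.016, 0.2343]
tool_rot: [-0.0, 0.655, 0.756, 0.0]
contact_force: [-1.3, 4.0, -3.3]
gripper_width: 0.001
```

move_arm(steps=[-1,0.05,-0.3,0,0,0,0])

```text
t: 12.75
eef_pos: [0.5721, 0.0148, 0.2341]
tool_rot: [-0.001, 0.654, 0.756, 0.001]
contact_force: [-1.5, 10.2, -3.1]
gripper_width: -0.001
```

```bash
python3 look.py b6.png;python3 kn.py 269 191
```

```text
12.75 [0.57211323 0.01478097 0.23411403] [-1.49059556 10.16747516 -3.14210241]
[269.6, 197.6, 12.6, 23.9] 0.46
(array([ 0.575 , -0.0061,  0.2344]), 'mix', np.float64(0.0006), np.float64(-0.0458), 'fore 0.003 side -0.244')
```

View pics/b6.png

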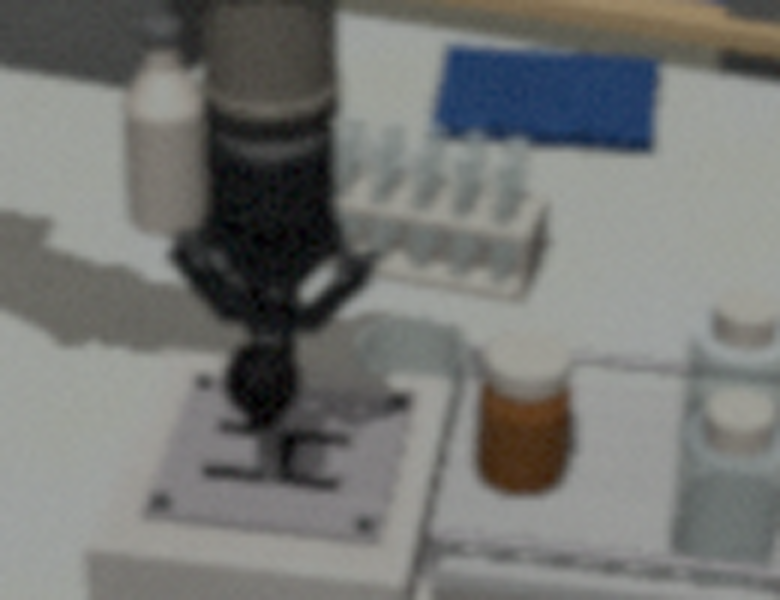

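The wall of the right-hand slot is felt at about 10 N, with side ≈ -0.29. I'll back off, go over and round to the near side, and turn the face forward.

move_arm(steps=[-1,0,1.2,0,0,0,0,-1,0,1.3,1,0,0,0,-1,0,0,2,0,0,-8,-1,-1,0,2,0,0,-8,-1,-1.5,0,0,0,0,-8,-1,-1.5,0,0,0,0,-8,-1,-1.5,-1,0,0,0,-8,-1,0,-1.5,0,0,0,-8])

```text
t: 13.7
eef_pos: [0.5164, 0.0146, 0.2857]
tool_rot: [0.001, 0.906, 0.423, 0.0]
contact_force: [0.4, -0.7, 0.1]
gripper_width: 0.003
```

move_arm(steps=[-1,0,-1.5,0,0,0,-8,-1,0,-1.5,0,0,0,-8,-1,0,-0.6,0,0,0,-8,-1,0,0,0,0,0,-8,-1,0,0,0,0,0,-8])

```text
t: 14.2
eef_pos: [0.518, -0.0226, 0.2856]
tool_rot: [0.0, 0.996, 0.086, 0.001]
contact_force: [-0.5, 1.1, 0.5]
gripper_width: 0.0
```

```bash
python3 look.py b7.png;python3 kn.py 268.7 193.7; python3 - <<'E'
from h import *
c=cams.read_camera("top");cv2.imwrite("pics/t7.png",cv2.resize(c["pixels"][150:270,200:360],None,fx=5,fy=5)[:,:,::-1])
E
```

```text
14.2 [ 0.51803872 -0.02262144  0.28555093] [-0.47725191  1.0960648   0.47213173]
[270.5, 197.7, 11.3, 26.0] 0.7
(array([ 0.5782, -0.0178,  0.231 ]), 'mix', np.float64(0.0019), np.float64(-0.0579), 'fore 0.010 side -0.309')
```

View pics/b7.png

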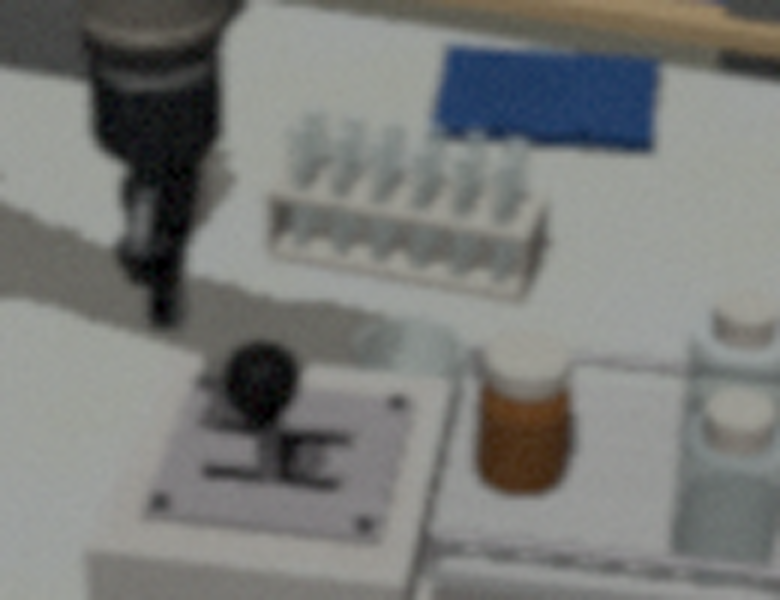

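View pics/t7.png

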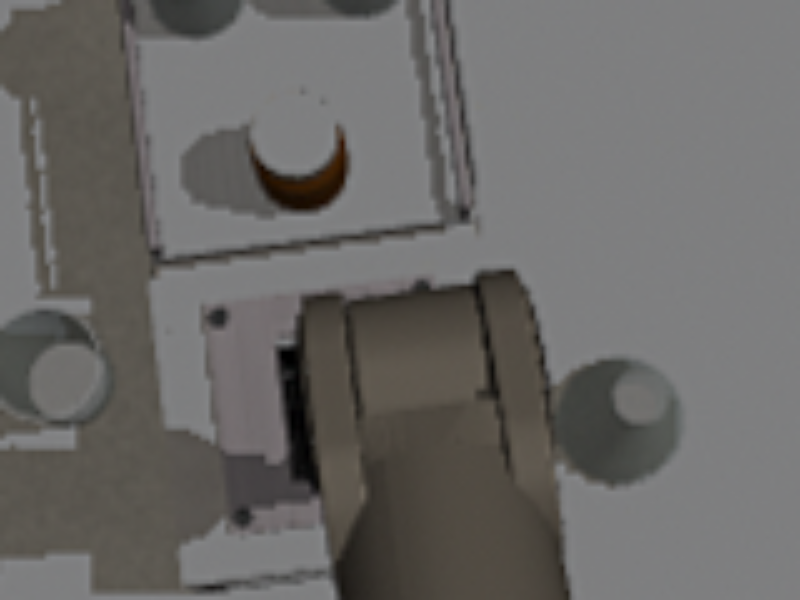

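The lever stands in the right-hand slot with its knob at crop (262,382). The finger is on the near side with clearance. I'll descend and push forward.

move_arm(steps=[-1,0,-0.4,-2,0,0,0,-1,0,0,-2,0,0,0,-1,0,0,-1.7,0,0,0,-1,0.7,0.1,0,0,0,0,-1,0.6,0.1,0,0,0,0,-1,0.3,0.05,0,0,0,0])

```text
t: 15.0
eef_pos: [0.5352, -0.024, 0.2286]
tool_rot: [-0.0, 0.996, 0.09, 0.001]
contact_force: [-0.0, 0.2, -0.3]
gripper_width: -0.004
```

move_arm(steps=[-1,0.3,0.05,0,0,0,0,-1,0.3,0.05,0,0,0,0,-1,0.3,0.05,0,0,0,0])

```text
t: 15.3
eef_pos: [0.5428, -0.0228, 0.2277]
tool_rot: [0.0, 0.996, 0.089, 0.0]
contact_force: [-1.0, -0.3, 0.6]
gripper_width: 0.003
```

move_arm(steps=[-1,0.3,0.05,0,0,0,0,-1,0.3,0.05,0,0,0,0,-1,0.3,0.05,0,0,0,0])

```text
t: 15.6
eef_pos: [0.5513, -0.0216, 0.2273]
tool_rot: [0.0, 0.996, 0.089, -0.0]
contact_force: [-2.6, -0.0, 1.1]
gripper_width: -0.001
```

move_arm(steps=[-1,0.3,0.05,0,0,0,0,-1,0.3,0.05,0,0,0,0,-1,0.3,0.05,0,0,0,0])

```text
t: 15.9
eef_pos: [0.5607, -0.0199, 0.2273]
tool_rot: [0.0, 0.996, 0.089, -0.0]
contact_force: [-2.1, -0.9, 1.7]
gripper_width: 0.005
```

Gentle contact at about 2.5 N, and the lever is moving forward.

move_arm(steps=[-1,0.3,0.05,0,0,0,0,-1,0.3,0.05,0,0,0,0,-1,0.3,0.05,0,0,0,0,-1,0.3,0.05,0,0,0,0,-1,0.3,0.05,0,0,0,0])

```text
t: 16.4
eef_pos: [0.5756, -0.0173, 0.2271]
tool_rot: [-0.0, 0.996, 0.089, -0.0]
contact_force: [-2.3, -1.0, -0.8]
gripper_width: -0.004
```

move_arm(steps=[-1,0.3,0.05,0,0,0,0,-1,0.3,0.05,0,0,0,0,-1,0.3,0.05,0,0,0,0,-1,0.3,0.05,0,0,0,0,-1,0.3,0.05,0,0,0,0])

```text
t: 16.9
eef_pos: [0.5906, -0.0147, 0.2271]
tool_rot: [-0.0, 0.996, 0.089, -0.0]
contact_force: [-3.4, -0.5, -1.6]
gripper_width: 0.001
```

```bash
python3 look.py b8.png
```

```text
16.9 [ 0.59056282 -0.01472193  0.22714533] [-3.43367783 -0.47954952 -1.61315439]
[300.5, 219.2, 121.2, 82.6] 0.56
```

View pics/b8.png

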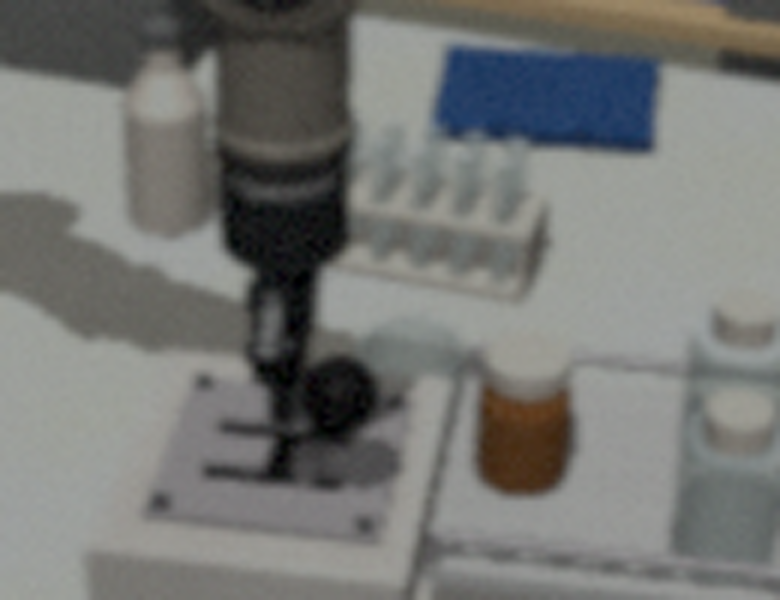

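The knob is at crop (338,396), well forward in the right slot. I'll keep going until the stop is felt.

move_arm(steps=[-1,0.3,0.05,0,0,0,0,-1,0.3,0.05,0,0,0,0,-1,0.3,0.05,0,0,0,0])

```text
t: 17.3
eef_pos: [0.5996, -0.0133, 0.2273]
tool_rot: [0.0, 0.996, 0.089, -0.0]
contact_force: [-2.9, 0.0, -2.2]
gripper_width: -0.001
```

move_arm(steps=[-1,0.3,0.05,0,0,0,0,-1,0.3,0.05,0,0,0,0])

```text
t: 17.5
eef_pos: [0.6057, -0.0124, 0.2273]
tool_rot: [0.0, 0.996, 0.089, -0.0]
contact_force: [-2.2, 0.2, -2.0]
gripper_width: -0.002
```

move_arm(steps=[-1,0.2,0.03,0,0,0,0,-1,0.2,0.03,0,0,0,0])

```text
t: 17.7
eef_pos: [0.609, -0.0118, 0.2269]
tool_rot: [0.0, 0.996, 0.089, -0.001]
contact_force: [-4.5, -0.9, -2.6]
gripper_width: -0.001
```

```bash
python3 kn.py 281.3 196
```

```text
(array([ 0.623 , -0.0082,  0.2253]), 'mix', np.float64(0.0476), np.float64(-0.0557), 'fore 0.265 side -0.308')
```

move_arm(steps=[-1,0.2,0.03,0,0,0,0])

```text
t: 17.85
eef_pos: [0.6103, -0.0115, 0.2266]
tool_rot: [-0.0, 0.996, 0.089, -0.001]
contact_force: [-6.7, 0.3, -3.8]
gripper_width: 0.001
```

move_arm(steps=[-1,0.15,0.02,0,0,0,0])

```text
t: 17.95
eef_pos: [0.6114, -0.0113, 0.2263]
tool_rot: [-0.0, 0.996, 0.089, -0.002]
contact_force: [-7.8, -0.5, -3.6]
gripper_width: 0.002
```

move_arm(steps=[-1,0.2,0.03,0,0,0,0,-1,0,0,0,0,0,0])

```text
t: 18.15
eef_pos: [0.6129, -0.011, 0.2259]
tool_rot: [-0.0, 0.996, 0.089, -0.003]
contact_force: [-6.9, -0.7, -4.4]
gripper_width: -0.001
```

```bash
python3 look.py b9.png
```

```text
18.15 [ 0.61287819 -0.01096601  0.22591645] [-6.85427117 -0.72299508 -4.4106868 ]
[285.1, 200.5, 16.7, 25.4] 0.72
```

View pics/b9.png

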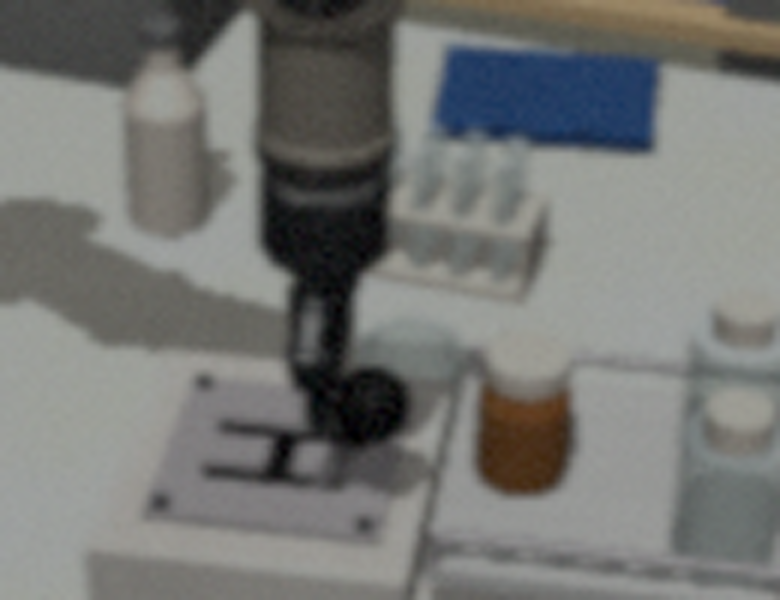

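move_arm(steps=[-1,0.2,0.03,0,0,0,0,-1,0,0,0,0,0,0])

```text
t: 18.45
eef_pos: [0.6143, -0.0107, 0.2256]
tool_rot: [-0.0, 0.996, 0.089, -0.003]
contact_force: [-9.8, -0.3, -3.8]
gripper_width: -0.002
```

move_arm(steps=[-1,0.2,0.03,0,0,0,0,-1,0,0,0,0,0,0])

```text
t: 18.65
eef_pos: [0.6156, -0.0104, 0.2252]
tool_rot: [-0.0, 0.996, 0.089, -0.004]
contact_force: [-10.8, 0.4, -5.4]
gripper_width: -0.001
```

```bash
python3 kn.py 287.3 197.8
```

```text
(array([ 0.644 , -0.0026,  0.2186]), 'mix', np.float64(0.0693), np.float64(-0.0535), 'fore 0.390 side -0.307')
```

Force is climbing with little travel, and the image fix is at the limit, so the stop is reached. I'll retract and check.

move_arm(steps=[-1,-1,-0.15,0,0,0,0,-1,-2,-0.3,0,0,0,0,-1,-2,-0.3,1,0,0,0,-1,-2,0,3,0,0,0,-1,-2,0,3,0,0,0,-1,-1,-4,2,0,0,0,-1,0,-4,0,0,0,0,-1,0,-4,0,0,0,0])

```text
t: 19.5
eef_pos: [0.5205, -0.1393, 0.32]
tool_rot: [0.001, 0.996, 0.09, 0.004]
contact_force: [1.0, -0.8, -1.3]
gripper_width: -0.001
```

move_arm(steps=[-1,0,-4,0,0,0,0,-1,0,-4,0,0,0,0,-1,0,-4,0,0,0,0,-1,0,-4,0,0,0,0,-1,0,-4,0,0,0,0,-1,0,0,0,0,0,0,-1,0,0,0,0,0,0,-1,0,0,0,0,0,0])

```text
t: 20.3
eef_pos: [0.52, -0.3368, 0.318]
tool_rot: [0.0, 0.996, 0.09, 0.001]
contact_force: [0.3, 0.6, -0.6]
gripper_width: 0.001
```

```bash
python3 look.py c1.png; python3 - <<'E'
from h import *
c=cams.read_camera("top");cv2.imwrite("pics/c1t.png",cv2.resize(c["pixels"][120:270,160:360],None,fx=4,fy=4,interpolation=cv2.INTER_CUBIC)[:,:,::-1])
E
```

```text
20.3 [ 0.52004289 -0.33679246  0.31803775] [ 0.29371064  0.61207351 -0.56748614]
[286.8, 199.8, 14.1, 22.3] 0.57
```

View pics/c1.png

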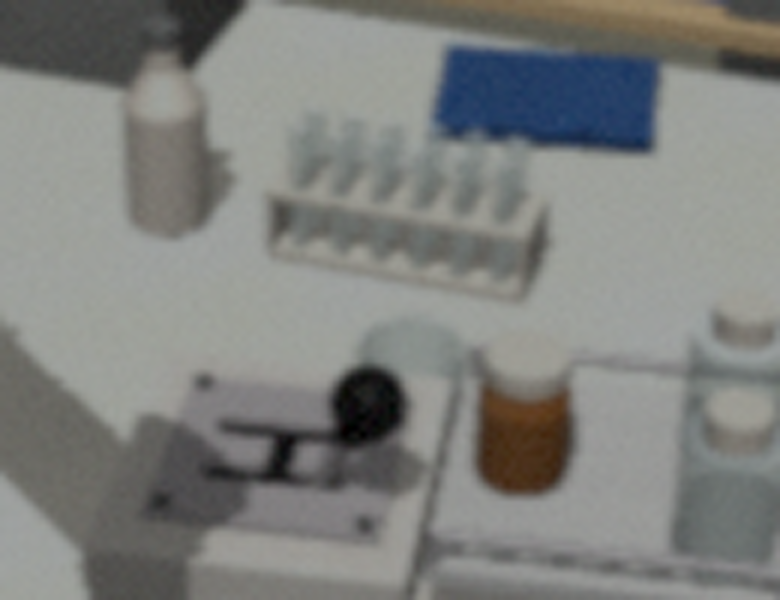

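View pics/c1t.png

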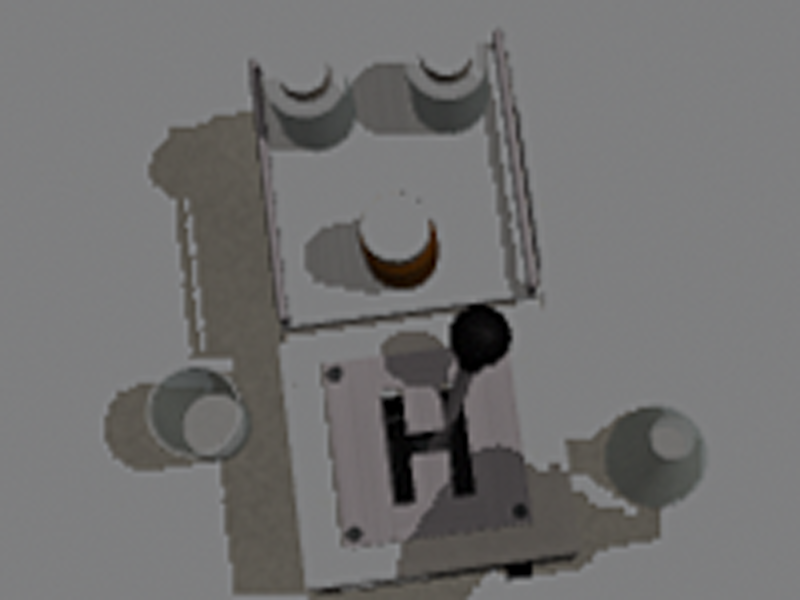

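```bash
python3 - <<'E'
from h import *
t=cams.read_camera("top");s=cams.read_camera("scene")
k,e=tri([ray(t,(480/4+160-.375,336/4+120-.375)),ray(s,(225+369.5/6-.4,130+404/6-.4))])
print(k,e)
for P in([.563,.038,.05],[.567,.039,.05],[.570,.039,.05]):
    r=k-np.array(P);y=.163
    x=np.cos(y)*r[0]+np.sin(y)*r[1]; yy=-np.sin(y)*r[0]+np.cos(y)*r[1]
    print(np.arctan2(x,r[2]),np.arctan2(yy,r[2]),np.linalg.norm(r))
o=status.get_obs();print(o["t"],o["joint_vel"].round(3) if hasattr(o["joint_vel"],"round") else o["joint_vel"])
E
```

```text
[ 0.64025142 -0.00325552  0.2220959 ] [np.float64(0.00028802241445024916), np.float64(0.00028802241445032576)]
0.38397880978391036 -0.30005018564717995 0.1930979031865057
0.3632832451048297 -0.3018396640883638 0.19175061895487916
0.3481689422790684 -0.2992587223213829 0.19062473957400536
20.55 [ 0.004  0.003  0.005 -0.001 -0.002  0.001 -0.001]
```

```bash
python3 -c "
from h import *
print(order.hand_in())"
```

```text
the job is handed in; nothing more can be done
None
```

The lever is in the right-hand slot at its forward stop, and I handed the job in at about 20.6 s; `hand_in()` reported no verdict.

**What I did:** I pushed the knob with shut fingers. I drew the lever back along the left slot with a slight sideways push until it slipped into the cross slot. I then pushed it right to the far wall, went round to the near side, and pushed it forward until the stop was felt. The highest contact reading was about 13 N, against the 40 N limit. The arm is now clear of everything.

**Final checks:**
- **Lever position:** the two camera views agree on the knob to 0.3 mm. That gives `lever_fore` of about 0.35 to 0.38 and `lever_side` of about -0.30. The spread comes from a few mm of uncertainty in where the pivot sits; the fit that matches the 190 mm rod best gives 0.348.
- **Stop:** over the last few millimetres the force rose from about 3 N to about 12 N, but gradually rather than sharply.
- **Bystanders:** the jar, beaker and flask look unmoved in the final pictures compared with the first ones. The rack showed only in the scene view and looks undisturbed. I did not look at the tray again at the end, but the arm stayed well away from it.

No check failed.

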